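# Fetch the jar's stopper from the tray behind the jars

## Robot

A 6-joint arm with a two-finger parallel gripper is mounted at the origin on a cart in front of the work surface, level with it; the furniture and walls round the work are solid. World frame = base frame: x ahead of the robot, y to its left, z up, the work surface at z = 0. Lengths are in m, angles in rad, forces in N, time in s.
With the tool pointing down it reaches from about 0.35 to 0.775 m from the base axis. Payload 5.5 kg.
Tool frame: the origin (TCP) lies at the very end of the fingers, on their centre line; the grasp point (between the pads) lies 19 mm behind it; z points along the fingers, y is the line along which they close (so a half turn about z gives the same grasp; the last joint's range is limited). The gripper opens to 85 mm and grips with 20 to 120 N. Pads are 22 mm wide; open, the fingers measure 114 mm over their backs; the gripper's body (76 mm by 85 mm) begins 54 mm behind the grasp point. The pads swing forward as they close: fully open they stand 13 mm farther back than shut.
Start: joints at [-1.274, 0.313, 0.046, 1.304, 0, 1.431], TCP at [0.243, -0.521, 0.231] pointing down, gripper open.
Joint ranges: [-2.76, 2.76], [-0.86, 1.69], [-1.03, 1.26], [-2.2, 2.34], [-1.47, 1.5], [-3.14, 3.14]. Speed limits (rad/s): [2.57, 2.57, 3.14, 3.14, 3.14, 3.14].

## Interface

Orientations are given as a unit quaternion [w, x, y, z].
In Python, from workcell import get_state, read_camera, calibration, hand_in gives the robot as it stands.
- The arm moves only by the tool drive_tool, never from a script. Its argument "deltas" is a list that holds one entry, the list of rows, each a list of 7 numbers: the closure in counts, from 0 (fully open) to 255 (shut), then the shift along the tool's x, y, z in m, then the turn, a rotation vector about the tool's x, y, z in degrees. A call has 1 to 12 rows; each row is the pose to reach, as a shift and turn from the pose commanded when the call began, along the tool's axes at that moment; what a row does not reach only later rows make up. A row lasts 1/8 s, in which the tool goes at most 62.5 mm and 10.7 degrees, less where a joint would pass 70% of its speed; a pose out of reach is approached as far as the arm can. A call with a gripper value outside its range is refused whole. The fingers move at their own pace and stop on an object; "newtons" is the grip in N (left out, the last holds). Time passes only in rows, so rows that repeat a pose let the fingers close. It gives the time, the measured TCP pose, the force, the opening and the grip force at its end, in the units of the state.
- get_state(): the state, without advancing time (a new reading comes with each control period).
- read_camera(name): name is "scene" or "top" or "wrist"; returns (picture, depth): 420x560x3 uint8, red, green, blue; 420x560 float32, m along the optical axis (not along the pixel's ray), 0 where there is no reading.
- calibration(name): a dict with "mtx" (3x3 intrinsics, pixels), "world_from_camera" (4x4, takes a point from camera to world coordinates). Camera axes: x right, y up, looking along -z (the intrinsics and any distortion apply to the point x, -y, -z); pixel columns grow to the right and rows downward; lengths in m; the calibration is good to about 2 mm. A picture is of the moment at which its call begins: read the wrist's pose just before it. calibration takes no time and is no camera call; for the wrist camera it gives the pose at the moment of the call.
- hand_in(): hands the job in; it is judged then, once.
The state is a dict: "clock": time; "joint_pos": joint angles; "qvel": joint speeds; "tau": joint torques, N m; "tcp_pos": TCP position; "orientation": TCP orientation; "wrist_force": force on the tool from outside, world axes, zero at the start; "ft_torque": the same for the moment, N m; "finger_gap": finger opening in m; "grip_force": force on a finger pad.
Only numpy, scipy, OpenCV 4.12 (cv2) and the standard library are available. Lean on these libraries where they do the work, as an engineer would, in place of code of your own. Each camera call takes 0.05 s, during which the arm holds its last target. There are 200 camera calls.

## Task

The open glass jar needs its knobbed stopper, which lies in the pull-out tray under the wire shelf, but two closed jars stand in front and keep the tray from coming out. With the tray still shut, stand both of them upright on the wooden bread board, then pull the tray out, take the stopper and seat it upright in the mouth of the open jar. Finally push the tray fully home again and put each of the two jars back where it stood at the start.

Things in the scene. Friction and masses are not known exactly. Their poses are not given: they have to be found in the camera images.
- rack: low fixed shelf of bright steel wire, 330 mm wide and 130 mm deep, 93 mm high, with wires 41 mm apart over a pull-out tray of pale plywood on runners. Origin on the table under it; x points away from its front (to the back), y along its width, z up. Front bars of the shelf at x = -40 mm, back at x = +90 mm; tray's front board (324 mm wide, top edge 60 mm above the table) at x = -75 mm when shut. Its position and yaw vary.
- tray (a joint): slide of the tray along the rack's -x (towards the front): 0 m fully home, 0.130 m fully out; moves with about 2 N and stays where it is left. What lies in it rides along. Inside it is 280 mm wide and about 135 mm long, floor 12 mm above the table, side walls up to 40 mm; the things in it are under the shelf wires when it is shut and clear of them when fully out
- tray_knob (a point): middle of the dark turned wooden knob in the centre of the tray's front, 40 mm above the table and 29 mm out from the front board; 25 mm in diameter, its axis along the rack's x, with a 14 mm neck behind it. It can be pinched from above across the rack's y. Axes as the rack's
- stopper: jar stopper lying upright in the tray, beside a flat zinc lid and a tin biscuit cutter: a tapered cork plug (28 mm in diameter at the bottom, 35 mm at the top, 14 mm high), above it a dark wooden disc 58 mm in diameter and 7 mm thick, above that a round wooden knob 26 mm in diameter from 32 to 40 mm and 45 mm in all. Origin at the centre of the plug's underside, z up. About 50 g
- open_jar: empty clear glass jar without a lid, 66 mm in diameter and 148 mm high, loose on the table on one side of the rack; mouth 50 mm outside and 43 mm inside in diameter at the top. Origin at the centre of its underside, z up. With the stopper seated, the disc rests on the rim and the stopper's origin is 134 mm above this origin. About 0.35 kg
- short_jar: closed glass jar with grey contents and a grey zinc lid, 68 mm in diameter and 143 mm high, sides straight up to about 105 mm, then a shoulder, lid 56 mm in diameter over the top 20 mm; stands in front of the tray. Origin at the centre of its underside, z up. About 0.45 kg
- tall_jar: empty closed glass jar with a blackish lid, 66 mm in diameter and 173 mm high, sides straight up to about 130 mm, then a shoulder, lid 56 mm in diameter over the top 23 mm; stands in front of the tray beside the other. Origin at the centre of its underside, z up. About 0.35 kg
- board: fixed wooden bread board, 250 mm long (its x) and 150 mm wide (its y), 16 mm thick, with a short handle tab at its +x end; lies on the table on the other side of the rack from the open jar. Origin at the centre of its underside
Not all that is in view belongs to the job. Of the things that look like the stopper, the middle-sized one is meant.

How it is judged:
On the way, in this order (a step that is already met when the one before it is completed fails the run):
1. both closed jars stand upright on the bread board while the tray is still shut (value of joint tray below 0.03 m and x of short_jar in the frame of board between -0.115 and 0.115 m and y of short_jar in the frame of board between -0.065 and 0.065 m and z of short_jar in the frame of board between 0.01 and 0.022 m and angle between each of short_jar, tall_jar's own z axis and vertical below 0.1 rad and x of tall_jar in the frame of board between -0.115 and 0.115 m and y of tall_jar in the frame of board between -0.065 and 0.065 m and z of tall_jar in the frame of board between 0.01 and 0.022 m), for 0.2 s.
2. the stopper is seated in the mouth of the open jar (horizontal distance between stopper and open_jar below 0.008 m and z of stopper in the frame of open_jar between 0.13 and 0.138 m and angle between each of stopper, open_jar's own z axis and vertical below 0.1 rad), for 0.2 s.
At the end, for the whole second after the job is handed in: The stopper is seated in the open jar (within 8 mm of its axis, disc down on the rim within 4 mm, both upright), the tray is home within 8 mm, and each closed jar stands upright within 15 mm of where it stood at the start; everything at rest (all of step 2 and value of joint tray below 0.008 m and linear speed of each of short_jar, tall_jar, stopper, open_jar below 0.02 m/s and distance of each of short_jar, tall_jar from where it was at the start of the episode below 0.015 m and angle between each of short_jar, tall_jar's own z axis and vertical below 0.1 rad); the robot touches nothing.
It fails at once if a jar is knocked over (angle between any of short_jar, tall_jar, open_jar's own z axis and vertical above 0.6 rad).
It also fails if it takes over 120 s, if anything falls off the work surface, if the arm or the gripper's body presses on something with over 40 N, if the wrist force passes 120 N, or if a joint passes its speed limit or range.

## Working session

There is one attempt and no reset: what is moved stays moved. The work goes in short steps, Python scripts to look and compute and a tool call to move; the robot and the scene stay as the last step left them, time stands still between calls to the robot, and variables do not carry over. Pictures are saved under pics/ and viewed, at most 14 in all, crops included, and the job is handed in when it is done.

Besides the shell and the picture viewer there is one more tool, called after "Request:" as name(argument=value, ...), one argument or row to a line, values as JSON. drive_tool: Moves the arm, as the interface text tells. Its arguments: {"type":"object","properties":{"deltas":{"type":"array","items":{"type":"array","items":{"type":"array","items":{"type":"number"}}}},"newtons":{"type":"number"}},"required":["deltas"]}

```bash
mkdir -p pics; cat > h.py <<'E'
import numpy as np, cv2
from workcell import get_state, read_camera, calibration, hand_in
def snap(n,f):
    c=calibration(n); p,d=read_camera(n); cv2.imwrite('pics/%s.png'%f,cv2.cvtColor(p,cv2.COLOR_RGB2BGR)); np.savez('pics/%s.npz'%f,p=p,d=d,K=c['mtx'],T=c['world_from_camera']); return p,d,c
def load(f):
    z=np.load('pics/%s.npz'%f); return z
def ray(z,u,v):
    K=z['K'];T=z['T']; r=T[:3,:3]@np.array([(u-K[0,2])/K[0,0],-(v-K[1,2])/K[1,1],-1.]); return T[:3,3],r
def atz(z,u,v,h):
    o,r=ray(z,u,v); return o+r*(h-o[2])/r[2]
def dep(z,u,v):
    o,r=ray(z,u,v); return o+r*float(z['d'][int(v),int(u)])
def tri(a,b):
    # a,b: (z,u,v)
    A=np.zeros((3,3));B=np.zeros(3)
    for z,u,v in (a,b):
        o,r=ray(z,u,v); r=r/np.linalg.norm(r); P=np.eye(3)-np.outer(r,r); A+=P;B+=P@o
    return np.linalg.solve(A,B)
def tool(w):
    # world shift -> tool axes
    from scipy.spatial.transform import Rotation as R
    s=get_state(); q=s['orientation']; return R.from_quat([q[1],q[2],q[3],q[0]]).inv().apply(w)
E
python3 - <<'E'
from h import *
np.set_printoptions(precision=4,suppress=True)
for n in('scene','top'):
    p,d,c=snap(n,n+'0'); print(c)
s=get_state(); print(s)
E
```

```text
{'mtx': array([[518.8576,   0.    , 276.2574],
       [  0.    , 518.8576, 199.1573],
       [  0.    ,   0.    ,   1.    ]]), 'world_from_camera': array([[-0.8409,  0.2608, -0.4743, -0.0564],
       [-0.5411, -0.4292,  0.7232,  0.9214],
       [-0.0149,  0.8647,  0.502 ,  0.6827],
       [ 0.    ,  0.    ,  0.    ,  1.    ]])}
{'mtx': array([[479.796 ,   0.    , 287.7939],
       [  0.    , 479.796 , 207.1888],
       [  0.    ,   0.    ,   1.    ]]), 'world_from_camera': array([[-0.0209,  0.9988, -0.0449,  0.4872],
       [-0.9998, -0.021 , -0.0013, -0.0148],
       [-0.0022,  0.0449,  0.999 ,  1.1313],
       [ 0.    ,  0.    ,  0.    ,  1.    ]])}
{'clock': 0.1, 'joint_pos': array([-1.2736,  0.3139,  0.0451,  1.3036,  0.    ,  1.4312]), 'qvel': array([ 0.0004, -0.0003,  0.0033,  0.001 ,  0.0019, -0.    ]), 'tau': array([  0.0036, -48.1729,  29.9243,   0.0127,  -0.0001,  -0.    ]), 'tcp_pos': array([ 0.2431, -0.5206,  0.2305]), 'orientation': array([-0.0008,  0.9763,  0.2166, -0.0001]), 'wrist_force': array([ 0.0403, -0.6345,  0.1373]), 'ft_torque': array([ 0.021 , -0.0296, -0.0109]), 'grip_force': 0.0, 'finger_gap': 0.08486663776091263}
```

View pics/scene0.png

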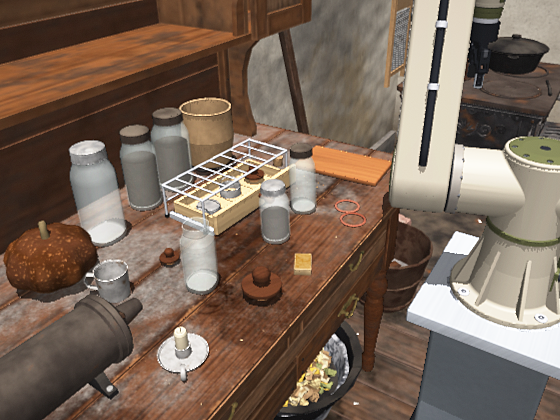

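View pics/top0.png

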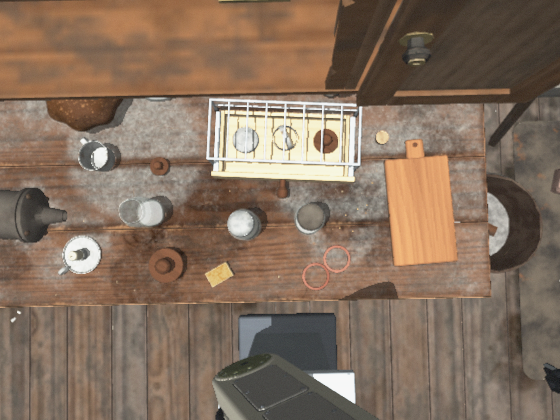

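The top view shows the tall jar's dark lid at (311,217), the short jar's grey lid at (242,222), the open jar near (130–150,211) and the board at (420,210). The knob is at (283,188). There are three stopper-like things: in the tray at (326,141), small on the table at (160,166) and large on the table at (166,265). The one in the tray is middle-sized, so I'll check it in a crop.

```bash
python3 - <<'E'
import cv2
a=cv2.imread('pics/top0.png')[90:280,105:470]; cv2.imwrite('pics/c1.png',cv2.resize(a,None,fx=2.19,fy=2.19,interpolation=cv2.INTER_CUBIC)[:, :800])
b=cv2.imread('pics/scene0.png')[130:310,150:400]; cv2.imwrite('pics/c2.png',cv2.resize(b,None,fx=3,fy=3,interpolation=cv2.INTER_CUBIC))
E
```

```text
(no output)
```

View pics/c1.png

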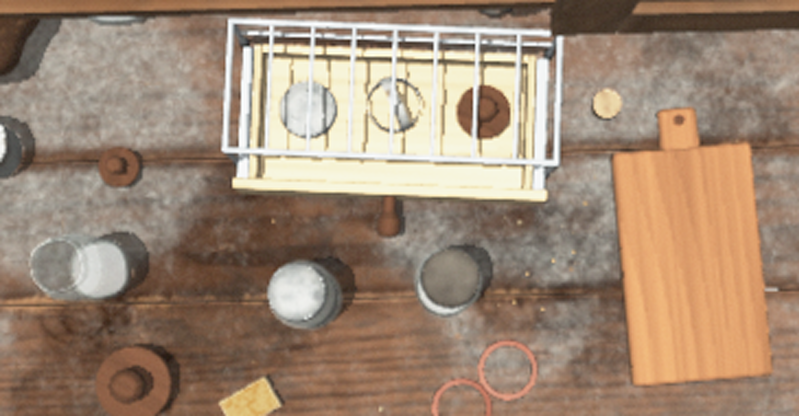

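View pics/c2.png

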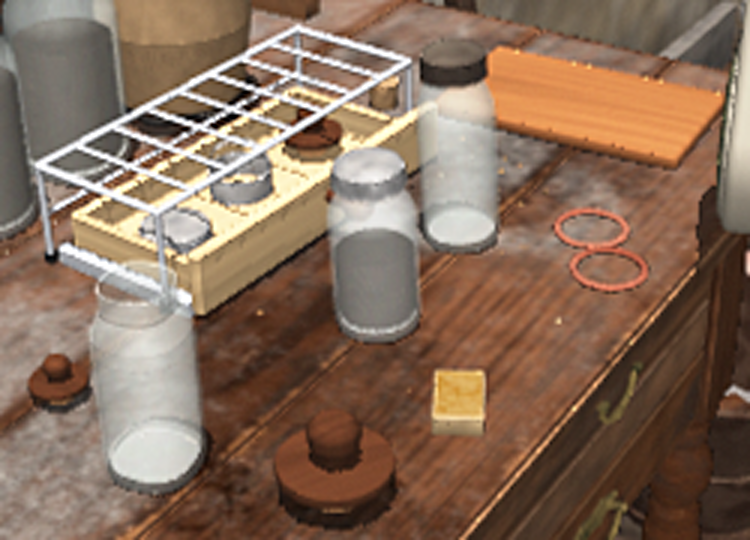

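```bash
python3 - <<'E'
from h import *
np.set_printoptions(precision=4,suppress=True)
t=load('top0');s=load('scene0')
T=lambda x,y:(t,105+x/2.19,90+y/2.19); S=lambda x,y:(s,150+x/3,130+y/3)
for n,a,b,h in [('tall',(452,276),(454,57),.173),('short',(298,290),(368,166),.143),('open',(58,267),(138,279),.148),('stop',(485,106),(317,116),.057)]:
    a=T(*a);b=S(*b); print(n,tri(a,b),atz(*a,h),atz(*b,h),dep(*a))
for n,p,h in [('rackFL',(224,152),.093),('rackFR',(560,162),.093),('rackBL',(231,21),.093),('rackBR',(562,35),.093),('tfL',(234,184),.06),('tfR',(547,196),.06),('knobend',(391,230),.04),('bTL',(614,152),.016),('bTR',(748,143),.016),('bBL',(634,384),.016),('bBR',(771,374),.016)]:
    a=T(*p); print(n,atz(*a,h),dep(*a))
for n,a in [('rackFR',(410,62)),('rackFL',(37,165)),('bBL',(682,163))]: pass
# depth around board, table
print(dep(t,420,215),dep(t,360,215))
E
```

```text
tall [ 0.5125 -0.0605  0.1625] [ 0.5116 -0.0604  0.173 ] [ 0.5016 -0.0403  0.173 ] [ 0.5116 -0.0604  0.1738]
short [0.5021 0.084  0.134 ] [0.5022 0.0833 0.143 ] [0.4926 0.0976 0.143 ] [0.5022 0.0832 0.1433]
open [0.5291 0.3076 0.1487] [0.5284 0.3073 0.148 ] [0.5308 0.307  0.148 ] [0.5324 0.3388 0.0518]
stop [ 0.688  -0.107   0.0445] [ 0.6889 -0.1039  0.057 ] [ 0.6698 -0.0881  0.057 ] [ 0.688  -0.1036  0.0616]
rackFL [0.6416 0.1595 0.093 ] [0.6418 0.1597 0.0919]
rackFR [ 0.6246 -0.174   0.093 ] [ 0.6369 -0.1883 -0.0004]
rackBL [0.7731 0.1507 0.093 ] [0.7739 0.1512 0.0902]
rackBR [ 0.7519 -0.1795  0.093 ] [ 0.6756 -0.1321  0.3923]
tfL [0.6134 0.1552 0.06  ] [0.6137 0.1557 0.0574]
tfR [ 0.5943 -0.1648  0.06  ] [ 0.5943 -0.1649  0.0597]
knobend [ 0.5642 -0.0044  0.04  ] [ 0.5632 -0.0045  0.0541]
bTL [ 0.6443 -0.2437  0.016 ] [ 0.6467 -0.2472 -0.0011]
bTR [ 0.6509 -0.3869  0.016 ] [ 0.6531 -0.3918  0.001 ]
bBL [ 0.3975 -0.2574  0.016 ] [ 0.3973 -0.2581  0.0128]
bBR [ 0.405  -0.4024  0.016 ] [ 0.4039 -0.4075  0.0011]
[ 0.5127 -0.3196  0.0183] [ 0.5161 -0.1838 -0.0039]
```

Request:
drive_tool(
  deltas=[
    [[0,0.438,-0.303,-0.07,0,0,-65],[0,0.438,-0.303,-0.07,0,0,-65],[0,0.438,-0.303,-0.07,0,0,-65],[0,0.438,-0.303,-0.07,0,0,-65],[0,0.438,-0.303,-0.07,0,0,-65],[0,0.438,-0.303,-0.07,0,0,-65],[0,0.438,-0.303,-0.07,0,0,-65],[0,0.438,-0.303,-0.07,0,0,-65],[0,0.438,-0.303,-0.07,0,0,-65],[0,0.438,-0.303,-0.07,0,0,-65],[0,0.438,-0.303,-0.07,0,0,-65]],
  ],
  newtons=40,
)

```text
clock: 1.48
tcp_pos: [0.5115, -0.0613, 0.3008]
orientation: [-0.0, 0.707, 0.707, -0.0]
wrist_force: [0.1, 0.2, 0.4]
finger_gap: 0.0857
grip_force: 0.0
```

```bash
cat >> h.py <<'E'
np.set_printoptions(precision=4,suppress=True)
def to(x,y,z,yaw):
    # numbers for a move: target TCP, tool-x heading (deg), tool down
    from scipy.spatial.transform import Rotation as R
    s=get_state(); q=s['orientation']; r=R.from_quat([q[1],q[2],q[3],q[0]])
    g=R.from_euler('z',yaw,degrees=True)*R.from_euler('x',180,degrees=True)
    print('shift',r.inv().apply(np.array([x,y,z])-s['tcp_pos']).round(4),'turn',(r.inv()*g).as_rotvec(degrees=True).round(2))
def st():
    s=get_state(); print(s['clock'],s['tcp_pos'],s['orientation'],s['joint_pos'],s['finger_gap'],s['grip_force'],s['wrist_force'])
E
python3 - <<'E'
from h import *
st(); p,d,c=snap('wrist','w1'); print(c); to(.512,-.0605,.106,90)
z=load('w1')
E
```

```text
1.475 [ 0.5115 -0.0613  0.3008] [-0.0004  0.7068  0.7074 -0.0005] [-0.275   0.1866  0.0487  1.434  -0.0005  1.295 ] 0.08571942436606622 0.0 [0.11   0.2065 0.3563]
{'mtx': array([[328.202 ,   0.    , 283.4116],
       [  0.    , 328.202 , 217.4456],
       [  0.    ,   0.    ,   1.    ]]), 'world_from_camera': array([[ 1.    , -0.0013,  0.0005,  0.5115],
       [ 0.0011,  0.9599,  0.2802,  0.0102],
       [-0.0008, -0.2802,  0.9599,  0.4435],
       [ 0.    ,  0.    ,  0.    ,  1.    ]])}
shift [0.0013 0.0009 0.1948] turn [-0.06  0.01 -0.02]
```

View pics/w1.png

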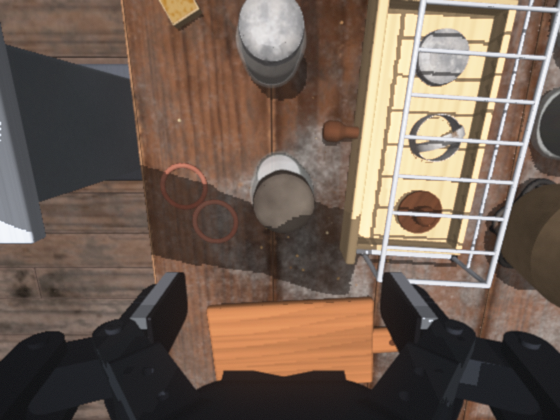

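The wrist view shows the tall lid centred at about (284,201), the short lid at (272,28), the knob at (335,131) and the stopper at (420,212).

```bash
python3 - <<'E'
from h import *
w=load('w1');t=load('top0')
for n,a,h,b in [('tall',(284,201),.173,(311.4,216)),('short',(272,28),.143,(241.1,222.4)),('knob',(333,131),.045,None),('stop',(418,210),.057,(326.5,138.4))]:
    print(n,atz(w,*a,h),dep(w,*a), tri((w,*a),(t,*b)) if b else '')
E
```

```text
tall [ 0.5119 -0.0543  0.173 ] [ 0.5119 -0.0546  0.1716] [ 0.5122 -0.0619  0.1413]
short [0.5019 0.0835 0.143 ] [0.5019 0.0835 0.1432] [0.5021 0.0828 0.1461]
knob [ 0.5694 -0.0003  0.045 ] [ 0.5682 -0.0001  0.0532] 
stop [ 0.6753 -0.093   0.057 ] [ 0.6781 -0.0947  0.0504] [ 0.7    -0.1088 -0.0017]
```

```bash
cat >> h.py <<'E'
def cloud(z):
    K=z['K'];T=z['T'];d=z['d'];v,u=np.mgrid[:d.shape[0],:d.shape[1]]
    P=np.stack([(u-K[0,2])/K[0,0]*d,-(v-K[1,2])/K[1,1]*d,-d],-1)@T[:3,:3].T+T[:3,3]; P[d==0]=np.nan; return P
def blob(z,x,y,r,h0,h1):
    P=cloud(z);m=(np.hypot(P[...,0]-x,P[...,1]-y)<r)&(P[...,2]>h0)&(P[...,2]<h1);Q=P[m]
    if len(Q)<5: return print('none')
    print(len(Q),'mid',(Q.min(0)+Q.max(0))/2,'ext',np.ptp(Q,axis=0),'med',np.median(Q,0))
E
python3 - <<'E'
from h import *
for f in('w1','top0'):
    z=load(f)
    blob(z,.512,-.058,.05,.166,.185); blob(z,.502,.083,.05,.136,.155); blob(z,.685,-.1,.035,.045,.07);blob(z,.57,-.002,.02,.035,.07)
E
```

```text
2831 mid [ 0.5111 -0.0578  0.1706] ext [0.0523 0.0525 0.0091] med [ 0.511  -0.0562  0.172 ]
3401 mid [0.5005 0.0823 0.1408] ext [0.0543 0.0462 0.0096] med [0.501  0.0839 0.1421]
284 mid [ 0.687  -0.1027  0.0526] ext [0.0231 0.0254 0.0139] med [ 0.6852 -0.103   0.0555]
498 mid [0.5734 0.0001 0.0447] ext [0.032 0.024 0.018] med [ 0.5707 -0.0002  0.0488]
528 mid [ 0.5109 -0.0579  0.1717] ext [0.0504 0.0523 0.0112] med [ 0.5101 -0.0577  0.1715]
526 mid [0.5003 0.0861 0.1417] ext [0.0519 0.0537 0.0114] med [0.5007 0.0857 0.1414]
91 mid [ 0.6872 -0.1023  0.0544] ext [0.0249 0.0247 0.0146] med [ 0.6871 -0.103   0.0559]
129 mid [ 0.5731 -0.001   0.046 ] ext [0.0319 0.023  0.0206] med [ 0.5707 -0.001   0.0484]
```

Both views agree: tall (0.511,-0.058), short (0.5005,0.0845) and stopper (0.687,-0.1025), with heights as stated. Now I'll grasp the tall jar.

Request:
drive_tool(
  deltas=[
    [[0,0.0033,-0.0005,0.05,0,0,0],[0,0.0033,-0.0005,0.1,0,0,0],[0,0.0033,-0.0005,0.15,0,0,0],[0,0.0033,-0.0005,0.185,0,0,0],[0,0.0033,-0.0005,0.195,0,0,0],[0,0.0033,-0.0005,0.195,0,0,0],[255,0.0033,-0.0005,0.195,0,0,0],[255,0.0033,-0.0005,0.195,0,0,0],[255,0.0033,-0.0005,0.195,0,0,0],[255,0.0033,-0.0005,0.195,0,0,0],[255,0.0033,-0.0005,0.195,0,0,0]],
  ],
  newtons=40,
)

```text
clock: 2.9
tcp_pos: [0.5126, -0.0583, 0.1087]
orientation: [0.002, 0.707, 0.707, 0.001]
wrist_force: [-1.4, -0.2, 5.5]
finger_gap: 0.0617
grip_force: 42.4
```

Request:
drive_tool(
  deltas=[
    [[255,0,0,-0.01,0,0,0],[255,0,0,-0.03,0,0,0],[255,0,0,-0.05,0,0,0],[255,0,0,-0.07,0,0,0],[255,0,0,-0.07,0,0,0]],
  ],
)

```text
clock: 3.52
tcp_pos: [0.5128, -0.0582, 0.1783]
orientation: [0.002, 0.707, 0.707, 0.001]
wrist_force: [-0.0, -0.8, -3.5]
finger_gap: 0.0619
grip_force: 44.7
```

```bash
python3 - <<'E'
from h import *
st(); snap('scene','s1')
im=cv2.imread('pics/s1.png')[40:290,180:430]; cv2.imwrite('pics/s1c.png',cv2.resize(im,None,fx=2.4,fy=2.4,interpolation=cv2.INTER_CUBIC))
to(.462,-.326,.19,90)
E
```

```text
3.525 [ 0.5128 -0.0582  0.1783] [0.0018 0.7069 0.7073 0.001 ] [-0.2686  0.2191 -0.2112  1.1365 -0.      1.3016] 0.061880104538127284 44.69972993916599 [-0.0281 -0.8276 -3.4559]
shift [-0.268  -0.0502 -0.0129] turn [0.11 0.03 0.03]
```

View pics/s1c.png

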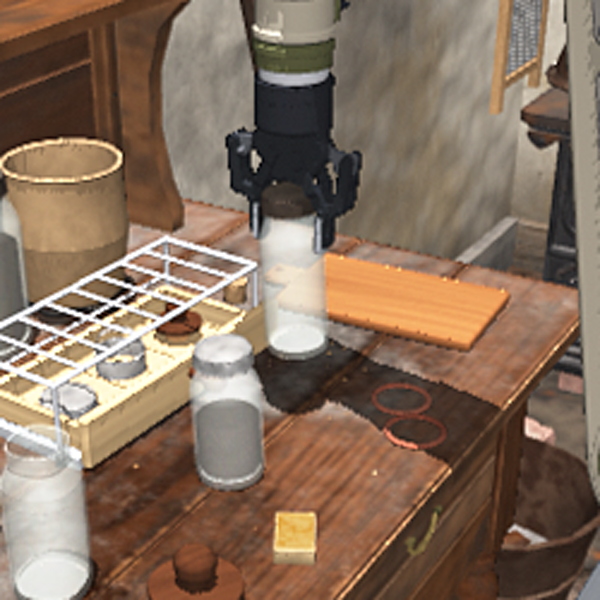

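Request:
drive_tool(
  deltas=[
    [[255,-0.05,0.014,0,0,0,0],[255,-0.105,0.029,0,0,0,0],[255,-0.16,0.044,0,0,0,0],[255,-0.215,0.058,0,0,0,0],[255,-0.25,0.068,0,0,0,0],[255,-0.261,0.071,0.0,0,0,0],[255,-0.261,0.071,0.02,0,0,0],[255,-0.261,0.071,0.04,0,0,0],[255,-0.261,0.071,0.047,0,0,0],[255,-0.261,0.071,0.049,0,0,0],[255,-0.261,0.071,0.049,0,0,0]],
  ],
)

```text
clock: 4.95
tcp_pos: [0.5829, -0.3187, 0.1279]
orientation: [0.0, 0.707, 0.707, 0.0]
wrist_force: [-0.0, -0.2, -3.3]
finger_gap: 0.0619
grip_force: 44.7
```

Request:
drive_tool(
  deltas=[
    [[255,0,0,0.002,0,0,0],[255,0,0,0.0035,0,0,0],[255,0,0,0.0035,0,0,0]],
  ],
)

```text
clock: 5.32
tcp_pos: [0.5829, -0.3193, 0.1249]
orientation: [0.001, 0.707, 0.707, 0.0]
wrist_force: [-1.4, -0.0, 2.5]
finger_gap: 0.0617
grip_force: 45.3
```

Request:
drive_tool(
  deltas=[
    [[0,0,0,0.0035,0,0,0],[0,0,0,0.0035,0,0,0],[0,0,0,0.0035,0,0,0],[0,0,0,0.0035,0,0,0],[0,0,0,-0.02,0,0,0],[0,0,0,-0.07,0,0,0],[0,0,0,-0.12,0,0,0],[0,0,0,-0.15,0,0,0],[0,0,0,-0.15,0,0,0]],
  ],
)

```text
clock: 6.45
tcp_pos: [0.5838, -0.3197, 0.2773]
orientation: [0.003, 0.707, 0.707, 0.001]
wrist_force: [0.4, -0.1, -0.7]
finger_gap: 0.0857
grip_force: 0.0
```

```bash
python3 - <<'E'
from h import *
st(); snap('wrist','w2'); z=load('w2'); blob(z,.583,-.319,.05,.18,.2); to(.5005,.0845,.22,90)
E
```

```text
6.45 [ 0.5838 -0.3197  0.2773] [0.0032 0.7069 0.7073 0.0005] [-0.6215  0.4937  0.4269  1.4977 -0.      0.9488] 0.08572492789509151 0.0 [ 0.3758 -0.1265 -0.6536]
3775 mid [ 0.5826 -0.318   0.1858] ext [0.053  0.0528 0.0114] med [ 0.5825 -0.3156  0.188 ]
shift [ 0.4039 -0.0826  0.0541] turn [0.13 0.1  0.03]
```

Request:
drive_tool(
  deltas=[
    [[0,0.055,-0.011,0,0,0,0],[0,0.115,-0.023,0,0,0,0],[0,0.175,-0.036,0.01,0,0,0],[0,0.235,-0.048,0.02,0,0,0],[0,0.295,-0.06,0.03,0,0,0],[0,0.355,-0.073,0.04,0,0,0],[0,0.395,-0.081,0.054,0,0,0],[0,0.404,-0.0825,0.054,0,0,0],[0,0.404,-0.0825,0.054,0,0,0],[0,0.404,-0.0825,0.054,0,0,0]],
  ],
)

```text
clock: 7.75
tcp_pos: [0.5004, 0.084, 0.2197]
orientation: [0.0, 0.707, 0.707, -0.0]
wrist_force: [0.6, 0.2, -0.2]
finger_gap: 0.0855
grip_force: 0.0
```

```bash
python3 - <<'E'
from h import *
st(); snap('wrist','w3'); z=load('w3'); blob(z,.5,.084,.05,.136,.155); to(.5005,.0845,.078,90)
E
```

```text
7.75 [0.5004 0.084  0.2197] [ 0.0002  0.7075  0.7067 -0.0001] [ 0.0082  0.1862 -0.1493  1.2351 -0.0005  1.58  ] 0.08545655211382706 0.0 [ 0.5877  0.1819 -0.2339]
4318 mid [0.5005 0.087  0.1409] ext [0.0541 0.054  0.0097] med [0.5008 0.0892 0.142 ]
shift [0.0007 0.     0.1418] turn [ 0.02  0.02 -0.08]
```

Request:
drive_tool(
  deltas=[
    [[0,0.002,0,0.05,0,0,0],[0,0.002,0,0.1,0,0,0],[0,0.002,0,0.13,0,0,0],[0,0.002,0,0.142,0,0,0],[0,0.002,0,0.142,0,0,0],[0,0.002,0,0.142,0,0,0],[255,0.002,0,0.142,0,0,0],[255,0.002,0,0.142,0,0,0],[255,0.002,0,0.142,0,0,0],[255,0.002,0,0.142,0,0,0],[255,0.002,0,0.142,0,0,0]],
  ],
)

```text
clock: 9.18
tcp_pos: [0.5005, 0.0871, 0.0794]
orientation: [0.001, 0.707, 0.707, 0.001]
wrist_force: [-3.1, -0.4, 5.7]
finger_gap: 0.0644
grip_force: 42.8
```

Request:
drive_tool(
  deltas=[
    [[255,0,0,-0.01,0,0,0],[255,0,0,-0.03,0,0,0],[255,0,0,-0.05,0,0,0],[255,0,0,-0.06,0,0,0],[255,0,0,-0.06,0,0,0]],
  ],
)

```text
clock: 9.8
tcp_pos: [0.5003, 0.0871, 0.1384]
orientation: [0.001, 0.707, 0.707, 0.0]
wrist_force: [-0.6, -0.1, -4.2]
finger_gap: 0.064
grip_force: 45.9
```

Request:
drive_tool(
  deltas=[
    [[255,-0.05,-0.004,0,0,0,0],[255,-0.105,-0.009,0,0,0,0],[255,-0.16,-0.014,0,0,0,0],[255,-0.215,-0.019,0,0,0,0],[255,-0.27,-0.024,0,0,0,0],[255,-0.325,-0.028,0,0,0,0],[255,-0.375,-0.033,0,0,0,0],[255,-0.405,-0.035,0,0,0,0],[255,-0.413,-0.036,0,0,0,0],[255,-0.413,-0.036,0.02,0,0,0],[255,-0.413,-0.036,0.036,0,0,0],[255,-0.413,-0.036,0.04,0,0,0]],
  ],
)

```text
clock: 11.3
tcp_pos: [0.4631, -0.3241, 0.0959]
orientation: [-0.002, 0.707, 0.708, -0.0]
wrist_force: [-0.3, 1.0, -4.1]
finger_gap: 0.0642
grip_force: 45.8
```

Request:
drive_tool(
  deltas=[
    [[255,0,0,0.002,0,0,0],[255,0,0,0.004,0,0,0],[255,0,0,0.004,0,0,0]],
  ],
)

```text
clock: 11.68
tcp_pos: [0.4642, -0.3262, 0.0956]
orientation: [0.001, 0.707, 0.707, -0.0]
wrist_force: [-3.2, 1.2, 5.6]
finger_gap: 0.0639
grip_force: 46.9
```

Request:
drive_tool(
  deltas=[
    [[0,0,0,0.004,0,0,0],[0,0,0,0.004,0,0,0],[0,0,0,0.004,0,0,0],[0,0,0,0.004,0,0,0],[0,0,0,-0.02,0,0,0],[0,0,0,-0.07,0,0,0],[0,0,0,-0.12,0,0,0],[0,0,0,-0.15,0,0,0],[0,0,0,-0.15,0,0,0]],
  ],
)

```text
clock: 12.8
tcp_pos: [0.4654, -0.3271, 0.2468]
orientation: [0.003, 0.707, 0.707, 0.0]
wrist_force: [-0.4, 0.3, -0.5]
finger_gap: 0.0855
grip_force: 0.0
```

```bash
python3 - <<'E'
from h import *
st(); snap('top','t1'); z=load('t1'); blob(z,.583,-.319,.05,.18,.2);blob(z,.464,-.326,.05,.15,.17); to(.573,-.001,.15,176.8)
snap('scene','s2')
E
```

```text
12.8 [ 0.4654 -0.3271  0.2468] [0.003  0.7069 0.7073 0.0001] [-0.7538  0.2923  0.0551  1.3275  0.      0.8165] 0.08554862967228453 0.0 [-0.4416  0.3257 -0.4566]
562 mid [ 0.5816 -0.3178  0.1861] ext [0.052  0.0542 0.0115] med [ 0.5814 -0.3162  0.1872]
565 mid [ 0.4639 -0.3258  0.1569] ext [0.0532 0.0531 0.0136] med [ 0.4644 -0.3252  0.1572]
shift [0.3256 0.1083 0.0944] turn [  0.01   0.16 -86.77]
```

View pics/s2.png

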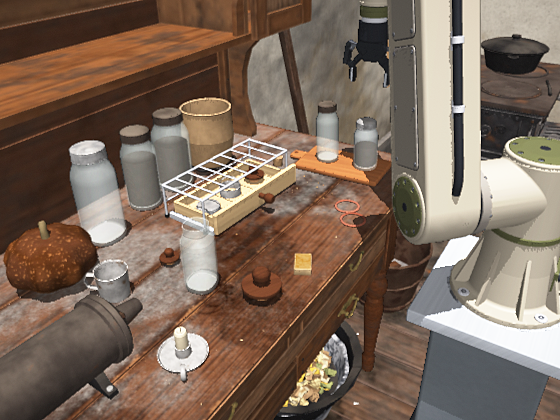

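Both jars stand on the board (tall at (327,130), short at (366,143)), the tray is shut and the knob at (268,197) is free. Moving above the knob.

Request:
drive_tool(
  deltas=[
    [[0,0.04,0.01,0,0,0,-10],[0,0.08,0.027,0,0,0,-20],[0,0.13,0.043,0,0,0,-30],[0,0.18,0.06,0,0,0,-40],[0,0.23,0.077,0,0,0,-50],[0,0.28,0.093,0,0,0,-60],[0,0.3256,0.1083,0,0,0,-70],[0,0.3256,0.1083,0.05,0,0,-80],[0,0.3256,0.1083,0.1,0,0,-86.8],[0,0.3256,0.1083,0.1,0,0,-86.8],[0,0.3256,0.1083,0.1,0,0,-86.8]],
  ],
)

```text
clock: 14.28
tcp_pos: [0.5724, -0.0005, 0.1444]
orientation: [-0.0, 0.029, 1.0, -0.0]
wrist_force: [-0.1, -0.1, 0.2]
finger_gap: 0.0854
grip_force: 0.0
```

```bash
python3 - <<'E'
from h import *
st(); snap('wrist','w4'); z=load('w4'); blob(z,.568,-.001,.025,.035,.07); to(.573,-.001,.024,176.8)
E
```

```text
14.275 [ 0.5724 -0.0005  0.1444] [-0.0001  0.0288  0.9996 -0.    ] [-0.141   0.3473 -0.122   1.1015 -0.0001 -0.0834] 0.0854145307321591 0.0 [-0.096  -0.1463  0.1771]
1163 mid [0.575  0.     0.0448] ext [0.0358 0.0247 0.018 ] med [ 0.5701 -0.0004  0.0486]
shift [ 0.0006 -0.0003  0.1215] turn [-0.02  0.14 -0.09]
```

View pics/w4.png

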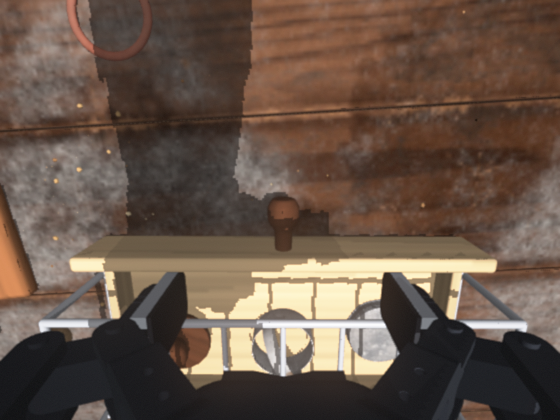

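Request:
drive_tool(
  deltas=[
    [[0,0.0015,0,0.05,0,0,0],[0,0.0015,0,0.09,0,0,0],[0,0.0015,0,0.115,0,0,0],[0,0.0015,0,0.121,0,0,0],[0,0.0015,0,0.121,0,0,0],[255,0.0015,0,0.121,0,0,0],[255,0.0015,0,0.121,0,0,0],[255,0.0015,0,0.121,0,0,0],[255,0.0015,0,0.121,0,0,0],[255,0.0015,0,0.121,0,0,0],[255,0.0015,0,0.121,0,0,0]],
  ],
)

```text
clock: 15.7
tcp_pos: [0.571, -0.0007, 0.0235]
orientation: [0.0, 0.028, 1.0, -0.001]
wrist_force: [-1.8, -1.9, 5.0]
finger_gap: 0.0232
grip_force: 39.2
```

Gripped. Now I'll pull the tray out 130 mm along tool +x.

Request:
drive_tool(
  deltas=[
    [[255,0.01,0,0,0,0,0],[255,0.025,0,0,0,0,0],[255,0.045,0,0,0,0,0],[255,0.065,0,0,0,0,0],[255,0.085,0,0,0,0,0],[255,0.105,0,0,0,0,0],[255,0.12,0,0,0,0,0],[255,0.129,0,0,0,0,0],[255,0.131,0,0,0,0,0],[255,0.131,0,0,0,0,0]],
  ],
)

```text
clock: 16.95
tcp_pos: [0.4412, 0.0072, 0.0235]
orientation: [0.001, 0.028, 1.0, 0.0]
wrist_force: [3.4, 0.7, 6.6]
finger_gap: 0.0227
grip_force: 40.5
```

Request:
drive_tool(
  deltas=[
    [[0,0.131,0,0,0,0,0],[0,0,0,0,0,0,0],[0,0,0,0,0,0,0],[0,0,0,0,0,0,0],[0,0,0,-0.04,0,0,0],[0,0,0,-0.1,0,0,0],[120,-0.02,-0.01,-0.14,0,0,0],[120,-0.05,-0.05,-0.14,0,0,0],[120,-0.09,-0.095,-0.14,0,0,0],[120,-0.1,-0.095,-0.14,0,0,0],[120,-0.1,-0.095,-0.14,0,0,0]],
  ],
)

```text
clock: 18.32
tcp_pos: [0.5342, -0.0932, 0.1622]
orientation: [-0.001, 0.028, 1.0, 0.0]
wrist_force: [-0.4, 0.5, 0.5]
finger_gap: 0.0453
grip_force: 0.0
```

```bash
python3 - <<'E'
from h import *
st(); snap('wrist','w5'); z=load('w5'); blob(z,.557,-.095,.025,.045,.07);snap('top','t2'); z=load('t2'); blob(z,.557,-.095,.025,.045,.07);blob(z,.3,0,.4,.03,.07)
P=cloud(load('w5'))
to(.557,-.095,.036,176.8)
E
```

```text
18.325 [ 0.5342 -0.0932  0.1622] [-0.001   0.0279  0.9996  0.0004] [-0.3209  0.2822 -0.1683  1.1223  0.0002 -0.265 ] 0.04526575551304373 0.0 [-0.4013  0.4737  0.4811]
758 mid [ 0.5578 -0.0947  0.052 ] ext [0.0251 0.0256 0.014 ] med [ 0.5553 -0.0947  0.0561]
none
2246 mid [0.5098 0.0088 0.05  ] ext [0.272  0.6578 0.0399] med [0.4834 0.0962 0.0467]
shift [-0.0241 -0.0016  0.1263] turn [ 0.04 -0.12  0.08]
```

View pics/w5.png

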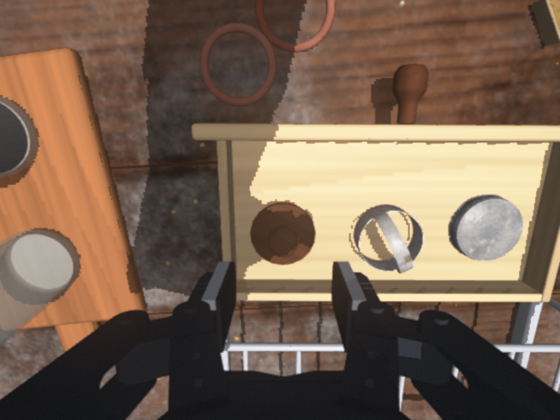

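Request:
drive_tool(
  deltas=[
    [[120,-0.0236,-0.0013,0.04,0,0,0],[120,-0.0236,-0.0013,0.08,0,0,0],[120,-0.0236,-0.0013,0.11,0,0,0],[120,-0.0236,-0.0013,0.125,0,0,0],[120,-0.0236,-0.0013,0.125,0,0,0],[120,-0.0236,-0.0013,0.125,0,0,0],[255,-0.0236,-0.0013,0.125,0,0,0],[255,-0.0236,-0.0013,0.125,0,0,0],[255,-0.0236,-0.0013,0.125,0,0,0],[255,-0.0236,-0.0013,0.125,0,0,0]],
  ],
  newtons=30,
)

```text
clock: 19.68
tcp_pos: [0.5592, -0.0963, 0.0393]
orientation: [0.001, 0.028, 1.0, -0.0]
wrist_force: [-0.8, 0.5, 7.0]
finger_gap: 0.024
grip_force: 29.4
```

Request:
drive_tool(
  deltas=[
    [[255,0,0,-0.02,0,0,0],[255,0,0,-0.06,0,0,0],[255,0,0,-0.12,0,0,0],[255,0,0,-0.18,0,0,0],[255,0,0,-0.2,0,0,0],[255,0,0,-0.2,0,0,0]],
  ],
)

```text
clock: 20.42
tcp_pos: [0.5591, -0.0964, 0.2399]
orientation: [0.002, 0.028, 1.0, -0.001]
wrist_force: [1.2, -0.1, -1.3]
finger_gap: 0.024
grip_force: 29.7
```

```bash
python3 - <<'E'
from h import *
st(); p,d,c=snap('wrist','w6'); to(.5285,.307,.24,176.8)
z=load('t2')
# rim of open jar, top view
blob(z,.5285,.307,.04,.135,.16); blob(load('top0'),.5285,.307,.04,.135,.16)
im=cv2.imread('pics/t2.png')[185:240,105:180]; im=cv2.resize(im,None,fx=6,fy=6,interpolation=cv2.INTER_CUBIC)
w=cv2.resize(cv2.imread('pics/w6.png'),(440,330)); o=np.zeros((330,890,3),np.uint8); o[:,:450]=im; o[:,450:]=w; cv2.imwrite('pics/c6.png',cv2.resize(o,(800,297)))
E
```

```text
20.425 [ 0.5591 -0.0964  0.2399] [ 0.0021  0.0277  0.9996 -0.0007] [-0.3121  0.2923  0.0381  1.3123 -0.0001 -0.2566] 0.02403949443566177 29.696646372321993 [ 1.2254 -0.1246 -1.3253]
shift [ 0.0519  0.4008 -0.0023] turn [-0.02  0.05  0.02]
157 mid [0.5305 0.3095 0.1438] ext [0.0493 0.0506 0.0174] med [0.5302 0.3119 0.1453]
157 mid [0.5306 0.3089 0.1438] ext [0.0497 0.05   0.0172] med [0.5302 0.3123 0.1447]
```

View pics/c6.png

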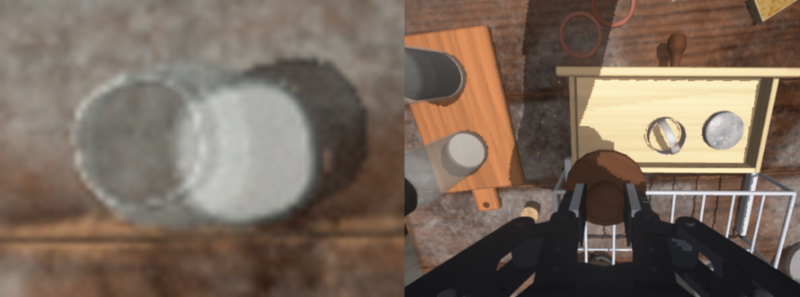

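The stopper is held upright. I'll go just behind the open jar, so that the wrist camera looks at its mouth.

Request:
drive_tool(
  deltas=[
    [[255,-0.002,0.05,-0.03,0,0,0],[255,-0.005,0.105,-0.05,0,0,0],[255,-0.007,0.16,-0.05,0,0,0],[255,-0.01,0.22,-0.05,0,0,0],[255,-0.012,0.28,-0.05,0,0,0],[255,-0.015,0.34,-0.05,0,0,0],[255,-0.018,0.39,-0.05,0,0,0],[255,-0.018,0.407,-0.05,0,0,0],[255,-0.018,0.407,-0.05,0,0,0],[255,-0.018,0.407,-0.05,0,0,0]],
  ],
)

```text
clock: 21.72
tcp_pos: [0.5984, 0.3079, 0.287]
orientation: [-0.001, 0.028, 1.0, -0.001]
wrist_force: [0.3, -0.3, -0.9]
finger_gap: 0.0242
grip_force: 29.8
```

```bash
python3 - <<'E'
from h import *
st(); snap('wrist','w7'); z=load('w7'); blob(z,.5305,.309,.03,.142,.155)
# held stopper: disc seen from above
s=get_state()['tcp_pos']; blob(z,s[0],s[1],.045,s[2]-.02,s[2]+.004)
im=cv2.imread('pics/w7.png'); cv2.imwrite('pics/c7.png',cv2.resize(im[80:380,130:430],(600,600),interpolation=cv2.INTER_CUBIC))
to(.5305,.309,.2,176.8)
E
```

```text
21.725 [0.5984 0.3079 0.287 ] [-0.0006  0.0284  0.9996 -0.0006] [ 0.3563  0.5212  0.495   1.5463 -0.0006  0.4131] 0.02420181507534509 29.76197563635651 [ 0.2698 -0.3392 -0.9454]
522 mid [0.5306 0.31   0.1463] ext [0.0496 0.0497 0.0085] med [0.5295 0.3094 0.1481]
4944 mid [0.5972 0.3089 0.283 ] ext [0.0574 0.0571 0.017 ] med [0.5838 0.3098 0.2813]
shift [ 0.068  -0.0025  0.0876] turn [-0.05 -0.03 -0.08]
```

View pics/c7.png

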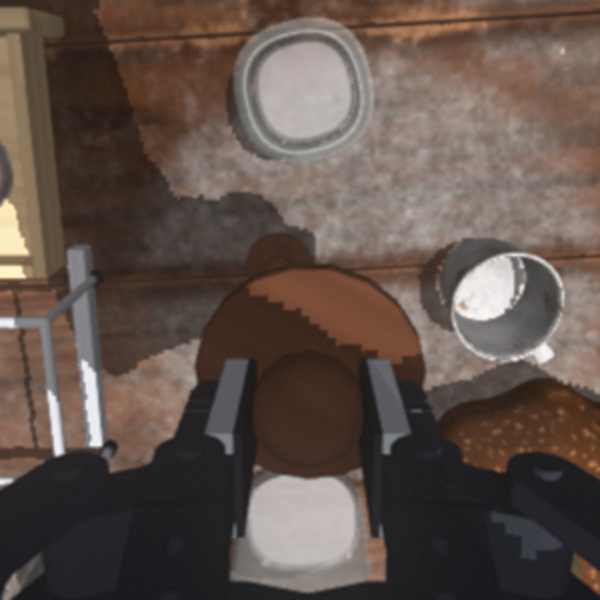

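Request:
drive_tool(
  deltas=[
    [[255,0.03,-0.001,0,0,0,0],[255,0.06,-0.0026,0,0,0,0],[255,0.0666,-0.0026,0.0,0,0,0],[255,0.0666,-0.0026,0.04,0,0,0],[255,0.0666,-0.0026,0.075,0,0,0],[255,0.0666,-0.0026,0.095,0,0,0],[255,0.0666,-0.0026,0.1,0,0,0],[255,0.0666,-0.0026,0.1,0,0,0],[255,0.0666,-0.0026,0.1,0,0,0]],
  ],
)

```text
clock: 22.9
tcp_pos: [0.5329, 0.3106, 0.1891]
orientation: [0.001, 0.028, 1.0, 0.0]
wrist_force: [-0.2, -0.7, -1.7]
finger_gap: 0.0236
grip_force: 29.8
```

```bash
python3 - <<'E'
from h import *
st(); to(.532,.309,.164,176.8)
E
```

```text
22.9 [0.5329 0.3106 0.1891] [0.0011 0.0279 0.9996 0.0004] [ 0.3977  0.4065  0.0776  1.2396 -0.0001  0.4535] 0.023593192552986433 29.763448858866468 [-0.1902 -0.6796 -1.7058]
shift [ 0.0008 -0.0016  0.0251] turn [0.05 0.12 0.  ]
```

Request:
drive_tool(
  deltas=[
    [[255,0.001,-0.0016,0,0,0,0],[255,0.001,-0.0016,0.008,0,0,0],[255,0.001,-0.0016,0.014,0,0,0],[255,0.001,-0.0016,0.02,0,0,0],[255,0.001,-0.0016,0.025,0,0,0],[255,0.001,-0.0016,0.025,0,0,0]],
  ],
)

```text
clock: 23.65
tcp_pos: [0.5306, 0.3089, 0.1623]
orientation: [-0.0, 0.028, 1.0, -0.0]
wrist_force: [1.0, -0.5, 0.2]
finger_gap: 0.0237
grip_force: 29.8
```

Request:
drive_tool(
  deltas=[
    [[255,0,0,0.001,0,0,0],[255,0,0,0.002,0,0,0],[255,0,0,0.002,0,0,0]],
  ],
)

```text
clock: 24.02
tcp_pos: [0.5311, 0.3091, 0.1616]
orientation: [0.001, 0.028, 1.0, 0.0]
wrist_force: [-0.6, 0.4, 4.1]
finger_gap: 0.0235
grip_force: 30.1
```

Contact. I'll open part-way, rise, and check.

Request:
drive_tool(
  deltas=[
    [[100,0,0,0.001,0,0,0],[100,0,0,0.0,0,0,0],[100,0,0,0.0,0,0,0],[100,0,0,-0.02,0,0,0],[100,0,0,-0.06,0,0,0],[100,0,0,-0.12,0,0,0],[100,-0.05,0,-0.12,0,0,0],[100,-0.068,0,-0.12,0,0,0],[100,-0.068,0,-0.12,0,0,0]],
  ],
)

```text
clock: 25.15
tcp_pos: [0.5997, 0.3048, 0.2796]
orientation: [-0.0, 0.028, 1.0, -0.0]
wrist_force: [0.8, 0.1, 0.2]
finger_gap: 0.0523
grip_force: 0.0
```

```bash
python3 - <<'E'
from h import *
st(); snap('wrist','w8'); z=load('w8'); blob(z,.5305,.31,.04,.15,.16); blob(z,.5305,.31,.02,.168,.19)
P=cloud(z); m=(np.hypot(P[...,0]-.5305,P[...,1]-.31)<.028)&(P[...,2]>.15)&(P[...,2]<.16)
Q=P[m]; print(np.linalg.lstsq(np.c_[Q[:,:2],np.ones(len(Q))],Q[:,2],rcond=None)[0])
snap('scene','s3'); im=cv2.imread('pics/s3.png')[100:320,150:430]; cv2.imwrite('pics/c8.png',cv2.resize(im,(760,597),interpolation=cv2.INTER_CUBIC))
snap('top','t3'); z=load('t3'); P=cloud(z)
blob(z,.443,.005,.03,.035,.07)
E
```

```text
25.15 [0.5997 0.3048 0.2796] [-0.0005  0.0283  0.9996 -0.0002] [ 0.3511  0.5181  0.4719  1.5257 -0.0001  0.4077] 0.05234891002824679 0.0 [0.8214 0.1384 0.2032]
3334 mid [0.53   0.31   0.1553] ext [0.0573 0.0574 0.0062] med [0.5286 0.3099 0.1557]
988 mid [0.5301 0.3101 0.1766] ext [0.0249 0.025  0.0099] med [0.5301 0.31   0.1786]
[-0.0019 -0.0021  0.1574]
164 mid [0.4497 0.0081 0.0496] ext [0.0436 0.0235 0.0249] med [0.4454 0.0078 0.0481]
```

View pics/c8.png

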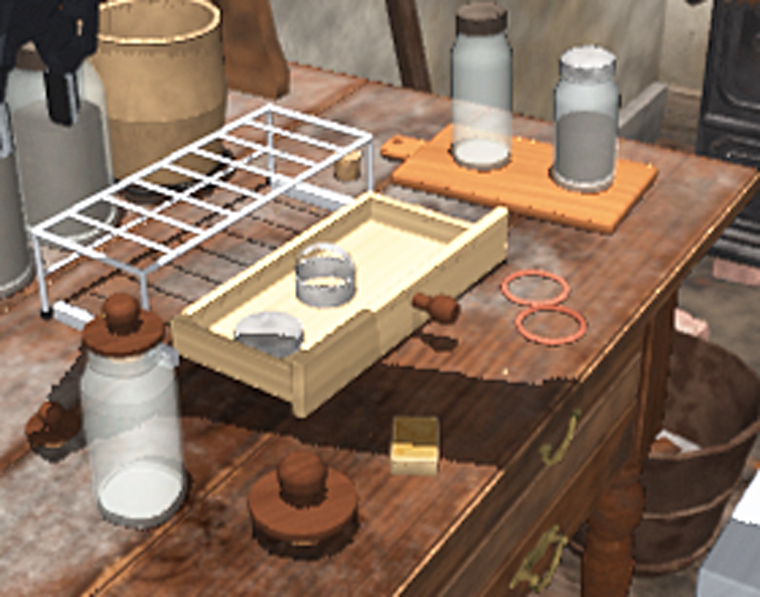

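The scene view shows the stopper seated level on the jar, its top at 0.1786 m as it should be, and the tray out with nothing in its way. Next I'll return to the knob.

Request:
drive_tool(
  deltas=[
    [[0,0.0,-0.05,0,0,0,0],[0,0.0,-0.11,0,0,0,0],[0,0.03,-0.17,0,0,0,0],[0,0.07,-0.22,0,0,0,0],[0,0.11,-0.265,0,0,0,0],[0,0.1416,-0.306,0.03,0,0,0],[0,0.1416,-0.306,0.09,0,0,0],[0,0.1416,-0.306,0.15,0,0,0],[0,0.1416,-0.306,0.16,0,0,0],[0,0.1416,-0.306,0.16,0,0,0]],
  ],
)

```text
clock: 26.55
tcp_pos: [0.4404, 0.0078, 0.1217]
orientation: [0.0, 0.027, 1.0, -0.0]
wrist_force: [0.3, -0.7, -0.3]
finger_gap: 0.0852
grip_force: 0.0
```

```bash
python3 - <<'E'
from h import *
st(); to(.4415,.0072,.0235,176.8)
E
```

```text
26.55 [0.4404 0.0078 0.1217] [ 0.0001  0.0273  0.9996 -0.    ] [-0.1648  0.1231 -0.4769  0.9705 -0.0001 -0.1101] 0.08518685395294313 0.0 [ 0.3436 -0.7128 -0.337 ]
shift [-0.0011 -0.0006  0.0982] turn [-0.01  0.02  0.07]
```

Request:
drive_tool(
  deltas=[
    [[0,-0.001,-0.0006,0.04,0,0,0],[0,-0.001,-0.0006,0.08,0,0,0],[0,-0.001,-0.0006,0.097,0,0,0],[0,-0.001,-0.0006,0.097,0,0,0],[255,-0.001,-0.0006,0.097,0,0,0],[255,-0.001,-0.0006,0.097,0,0,0],[255,-0.001,-0.0006,0.097,0,0,0],[255,-0.001,-0.0006,0.097,0,0,0],[255,-0.001,-0.0006,0.097,0,0,0],[255,-0.001,-0.0006,0.097,0,0,0]],
  ],
  newtons=40,
)

```text
clock: 27.8
tcp_pos: [0.4421, 0.0071, 0.0247]
orientation: [0.001, 0.028, 1.0, 0.0]
wrist_force: [-0.6, 1.0, 6.0]
finger_gap: 0.0231
grip_force: 38.9
```

Request:
drive_tool(
  deltas=[
    [[255,-0.01,0,0,0,0,0],[255,-0.025,0,0,0,0,0],[255,-0.045,0,0,0,0,0],[255,-0.065,0,0,0,0,0],[255,-0.085,0,0,0,0,0],[255,-0.105,0,0,0,0,0],[255,-0.12,0,0,0,0,0],[255,-0.128,0,0,0,0,0],[255,-0.131,0,0,0,0,0],[255,-0.131,0,0,0,0,0]],
  ],
)

```text
clock: 29.05
tcp_pos: [0.5717, -0.0008, 0.0247]
orientation: [-0.0, 0.028, 1.0, -0.0]
wrist_force: [-3.6, -0.7, 9.0]
finger_gap: 0.0229
grip_force: 40.0
```

Request:
drive_tool(
  deltas=[
    [[255,-0.0015,0,0,0,0,0],[255,-0.003,0,0,0,0,0],[255,-0.003,0,0,0,0,0]],
  ],
)

```text
clock: 29.42
tcp_pos: [0.5716, -0.0007, 0.0246]
orientation: [-0.003, 0.028, 1.0, -0.0]
wrist_force: [-10.6, -1.9, 15.6]
finger_gap: 0.0227
grip_force: 40.6
```

Request:
drive_tool(
  deltas=[
    [[255,0.003,0,0,0,0,0],[0,0.003,0,0,0,0,0],[0,0.003,0,0,0,0,0],[0,0.003,0,0,0,0,0],[0,0.003,0,0,0,0,0],[0,0.003,0,-0.06,0,0,0],[0,0.003,0,-0.12,0,0,0],[0,0.003,0,-0.18,0,0,0],[0,0.003,0,-0.23,0,0,0],[0,0.003,0,-0.23,0,0,0]],
  ],
)

```text
clock: 30.68
tcp_pos: [0.5746, -0.0006, 0.2588]
orientation: [0.005, 0.028, 1.0, -0.001]
wrist_force: [0.3, 0.0, 0.7]
finger_gap: 0.0853
grip_force: 0.0
```

```bash
python3 - <<'E'
from h import *
st(); snap('top','t4'); z=load('t4'); 
blob(z,.464,-.326,.05,.15,.17);blob(z,.583,-.319,.05,.18,.2); blob(z,.5305,.31,.04,.15,.16)
to(.4642,-.3262,.25,90)
E
```

```text
30.675 [ 0.5746 -0.0006  0.2588] [ 0.0045  0.0276  0.9996 -0.0005] [-0.1408  0.299   0.0933  1.3559 -0.0001 -0.0855] 0.08525696618378002 0.0 [0.3021 0.0364 0.7219]
573 mid [ 0.464  -0.3265  0.1575] ext [0.053  0.054  0.0149] med [ 0.4643 -0.3249  0.1571]
565 mid [ 0.5815 -0.318   0.1872] ext [0.0519 0.0546 0.0142] med [ 0.5814 -0.3162  0.1873]
486 mid [0.5302 0.3094 0.1551] ext [0.0573 0.0555 0.0091] med [0.5296 0.3048 0.1552]
shift [ 0.091  -0.3312  0.0056] turn [ 0.18  0.23 86.83]
```

Request:
drive_tool(
  deltas=[
    [[0,0.01,-0.04,0,0,0,10],[0,0.02,-0.08,0,0,0,20],[0,0.03,-0.12,0,0,0,30],[0,0.045,-0.165,0,0,0,40],[0,0.057,-0.21,0,0,0,50],[0,0.07,-0.255,0,0,0,60],[0,0.08,-0.295,0,0,0,70],[0,0.088,-0.32,0,0,0,80],[0,0.091,-0.3312,0.005,0,0,86.8],[0,0.091,-0.3312,0.005,0,0,86.8],[0,0.091,-0.3312,0.005,0,0,86.8]],
  ],
)

```text
clock: 32.1
tcp_pos: [0.4627, -0.3252, 0.2478]
orientation: [-0.001, 0.706, 0.708, 0.0]
wrist_force: [0.6, -0.6, -0.2]
finger_gap: 0.0857
grip_force: 0.0
```

```bash
python3 - <<'E'
from h import *
st(); to(.4642,-.3262,.0945,90)
E
```

```text
32.1 [ 0.4627 -0.3252  0.2478] [-0.001   0.7061  0.7081  0.    ] [-0.7547  0.2926  0.0578  1.3381  0.0001  0.8133] 0.08572789395043712 0.0 [ 0.5655 -0.6032 -0.1549]
shift [-0.0012  0.0018  0.1533] turn [-0.08 -0.09  0.16]
```

Request:
drive_tool(
  deltas=[
    [[0,-0.001,0.0015,0.05,0,0,0],[0,-0.001,0.0015,0.1,0,0,0],[0,-0.001,0.0015,0.14,0,0,0],[0,-0.001,0.0015,0.153,0,0,0],[0,-0.001,0.0015,0.153,0,0,0],[0,-0.001,0.0015,0.153,0,0,0],[255,-0.001,0.0015,0.153,0,0,0],[255,-0.001,0.0015,0.153,0,0,0],[255,-0.001,0.0015,0.153,0,0,0],[255,-0.001,0.0015,0.153,0,0,0],[255,-0.001,0.0015,0.153,0,0,0]],
  ],
)

```text
clock: 33.48
tcp_pos: [0.4648, -0.328, 0.0978]
orientation: [0.001, 0.707, 0.707, -0.0]
wrist_force: [-2.7, 0.3, 5.9]
finger_gap: 0.0641
grip_force: 43.1
```

Request:
drive_tool(
  deltas=[
    [[255,0,0,-0.01,0,0,0],[255,0,0,-0.03,0,0,0],[255,0,0,-0.05,0,0,0],[255,0,0,-0.05,0,0,0]],
  ],
)

```text
clock: 33.98
tcp_pos: [0.4654, -0.3278, 0.1476]
orientation: [0.002, 0.707, 0.707, 0.0]
wrist_force: [-0.1, 0.3, -4.9]
finger_gap: 0.0634
grip_force: 45.7
```

```bash
python3 - <<'E'
from h import *
st(); to(.5005,.0862,.1,90)
E
```

```text
33.975 [ 0.4654 -0.3278  0.1476] [0.0017 0.7069 0.7073 0.0001] [-0.7548  0.3366 -0.1294  1.1013  0.0001  0.8155] 0.06341093714818986 45.664802931551094 [-0.1249  0.347  -4.8905]
shift [0.4141 0.0352 0.0467] turn [0.15 0.13 0.03]
```

Request:
drive_tool(
  deltas=[
    [[255,0.05,0.004,0,0,0,0],[255,0.105,0.009,0,0,0,0],[255,0.16,0.014,0,0,0,0],[255,0.215,0.018,0,0,0,0],[255,0.27,0.023,0,0,0,0],[255,0.325,0.028,0,0,0,0],[255,0.375,0.032,0,0,0,0],[255,0.405,0.0345,0,0,0,0],[255,0.4125,0.0352,0.01,0,0,0],[255,0.4125,0.0352,0.035,0,0,0],[255,0.4125,0.0352,0.055,0,0,0],[255,0.4125,0.0352,0.062,0,0,0]],
  ],
)

```text
clock: 35.48
tcp_pos: [0.4975, 0.0847, 0.0818]
orientation: [-0.001, 0.707, 0.707, -0.002]
wrist_force: [-12.0, 0.4, 35.6]
finger_gap: 0.0637
grip_force: 50.7
```

Request:
drive_tool(
  deltas=[
    [[255,0,0,0.001,0,0,0],[255,0,0,0.0025,0,0,0],[255,0,0,0.0025,0,0,0]],
  ],
)

```text
clock: 35.85
tcp_pos: [0.4996, 0.0852, 0.082]
orientation: [0.0, 0.707, 0.707, 0.0]
wrist_force: [-2.2, -0.1, 1.7]
finger_gap: 0.0637
grip_force: 46.4
```

Request:
drive_tool(
  deltas=[
    [[0,0,0,0,0,0,0],[0,0,0,0,0,0,0],[0,0,0,0,0,0,0],[0,0,0,0,0,0,0],[0,0,0,-0.03,0,0,0],[0,0,0,-0.08,0,0,0],[0,0,0,-0.14,0,0,0],[0,0,0,-0.2,0,0,0],[0,0,0,-0.2,0,0,0]],
  ],
)

```text
clock: 36.98
tcp_pos: [0.5021, 0.0855, 0.2868]
orientation: [0.004, 0.707, 0.707, 0.004]
wrist_force: [-0.0, 1.6, -1.0]
finger_gap: 0.085
grip_force: 0.0
```

```bash
python3 - <<'E'
from h import *
st(); snap('wrist','w9'); z=load('w9'); blob(z,.5,.084,.05,.136,.155); to(.5825,-.318,.28,90)
E
```

```text
36.975 [0.5021 0.0855 0.2868] [0.0036 0.7069 0.7073 0.0036] [ 0.0111  0.166  -0.0104  1.3843 -0.0001  1.5813] 0.08502630164476073 0.0 [-0.0211  1.6324 -1.0083]
2691 mid [0.4997 0.0859 0.1406] ext [0.0533 0.0543 0.0091] med [0.4996 0.0877 0.142 ]
shift [-0.4036  0.0813  0.0043] turn [0.32 0.   0.03]
```

The short jar is back at (0.4997,0.086), about 1 mm from its start. Next is the tall jar.

Request:
drive_tool(
  deltas=[
    [[0,-0.055,0.011,0,0,0,0],[0,-0.115,0.023,0,0,0,0],[0,-0.175,0.035,0,0,0,0],[0,-0.235,0.047,0,0,0,0],[0,-0.295,0.059,0,0,0,0],[0,-0.355,0.071,0,0,0,0],[0,-0.395,0.08,0.004,0,0,0],[0,-0.4036,0.081,0.004,0,0,0],[0,-0.4036,0.081,0.004,0,0,0],[0,-0.4036,0.081,0.004,0,0,0]],
  ],
)

```text
clock: 38.28
tcp_pos: [0.5805, -0.3166, 0.2772]
orientation: [-0.0, 0.706, 0.708, 0.0]
wrist_force: [-0.3, 0.9, -0.7]
finger_gap: 0.0856
grip_force: 0.0
```

```bash
python3 - <<'E'
from h import *
st(); to(.5822,-.318,.124,90)
E
```

```text
38.275 [ 0.5805 -0.3166  0.2772] [-0.0004  0.7065  0.7078  0.    ] [-0.6206  0.4907  0.4221  1.5031  0.0002  0.9483] 0.08560598447281735 0.0 [-0.3258  0.9362 -0.653 ]
shift [-0.0015  0.0018  0.1532] turn [-0.03 -0.04  0.1 ]
```

Request:
drive_tool(
  deltas=[
    [[0,-0.001,0.0015,0.05,0,0,0],[0,-0.001,0.0015,0.1,0,0,0],[0,-0.001,0.0015,0.14,0,0,0],[0,-0.001,0.0015,0.153,0,0,0],[0,-0.001,0.0015,0.153,0,0,0],[0,-0.001,0.0015,0.153,0,0,0],[255,-0.001,0.0015,0.153,0,0,0],[255,-0.001,0.0015,0.153,0,0,0],[255,-0.001,0.0015,0.153,0,0,0],[255,-0.001,0.0015,0.153,0,0,0],[255,-0.001,0.0015,0.153,0,0,0]],
  ],
)

```text
clock: 39.65
tcp_pos: [0.5829, -0.3201, 0.1268]
orientation: [0.002, 0.707, 0.707, 0.0]
wrist_force: [-2.4, 0.1, 5.7]
finger_gap: 0.0612
grip_force: 42.5
```

Request:
drive_tool(
  deltas=[
    [[255,0,0,-0.01,0,0,0],[255,0,0,-0.03,0,0,0],[255,0,0,-0.05,0,0,0],[255,0,0,-0.05,0,0,0]],
  ],
)

```text
clock: 40.15
tcp_pos: [0.583, -0.3197, 0.1761]
orientation: [0.002, 0.707, 0.707, 0.0]
wrist_force: [0.1, -0.1, -4.1]
finger_gap: 0.061
grip_force: 44.3
```

```bash
python3 - <<'E'
from h import *
st(); to(.511,-.058,.16,90)
E
```

```text
40.15 [ 0.583  -0.3197  0.1761] [0.0016 0.707  0.7073 0.0002] [-0.6222  0.5061  0.2013  1.2627 -0.      0.9481] 0.06097065243669906 44.251168844119775 [ 0.0563 -0.106  -4.0661]
shift [ 0.2618 -0.0719  0.0154] turn [0.15 0.11 0.02]
```

Request:
drive_tool(
  deltas=[
    [[255,0.05,-0.014,0,0,0,0],[255,0.105,-0.029,0,0,0,0],[255,0.16,-0.044,0,0,0,0],[255,0.215,-0.059,0,0,0,0],[255,0.25,-0.069,0,0,0,0],[255,0.26,-0.0715,0.0,0,0,0],[255,0.26,-0.0715,0.02,0,0,0],[255,0.26,-0.0715,0.04,0,0,0],[255,0.26,-0.0715,0.055,0,0,0],[255,0.26,-0.0715,0.06,0,0,0],[255,0.26,-0.0715,0.06,0,0,0],[255,0.26,-0.0715,0.06,0,0,0]],
  ],
)

```text
clock: 41.65
tcp_pos: [0.5111, -0.0594, 0.1149]
orientation: [0.001, 0.707, 0.707, 0.0]
wrist_force: [0.6, -0.4, -3.8]
finger_gap: 0.0611
grip_force: 44.3
```

Request:
drive_tool(
  deltas=[
    [[255,0,0,0.002,0,0,0],[255,0,0,0.004,0,0,0],[255,0,0,0.005,0,0,0],[255,0,0,0.005,0,0,0]],
  ],
)

```text
clock: 42.15
tcp_pos: [0.511, -0.0594, 0.1109]
orientation: [0.001, 0.707, 0.707, 0.0]
wrist_force: [-2.3, -0.7, 7.3]
finger_gap: 0.0613
grip_force: 46.4
```

Request:
drive_tool(
  deltas=[
    [[0,0,0,0,0,0,0],[0,0,0,0,0,0,0],[0,0,0,0,0,0,0],[0,0,0,0,0,0,0],[0,0,0,-0.03,0,0,0],[0,0,0,-0.08,0,0,0],[0,0,0,-0.14,0,0,0],[0,-0.05,0,-0.18,0,0,0],[0,-0.1,0,-0.18,0,0,0],[0,-0.15,0,-0.18,0,0,0],[0,-0.15,0,-0.18,0,0,0]],
  ],
)

```text
clock: 43.52
tcp_pos: [0.5104, -0.2123, 0.2887]
orientation: [0.0, 0.709, 0.706, -0.0]
wrist_force: [-0.3, 0.8, 0.4]
finger_gap: 0.0852
grip_force: 0.0
```

```bash
python3 - <<'E'
from h import *
st(); snap('top','t5'); 
for f in('t5','top0'):
    z=load(f)
    blob(z,.512,-.058,.05,.166,.185); blob(z,.502,.083,.05,.136,.155); blob(z,.57,-.002,.02,.035,.07); blob(z,.5305,.31,.04,.15,.16)
snap('scene','s4')
E
```

```text
43.525 [ 0.5104 -0.2123  0.2887] [ 0.0001  0.7086  0.7056 -0.0003] [-0.5391  0.261   0.1145  1.4243 -0.0005  1.0359] 0.08523350472826369 0.0 [-0.2577  0.7857  0.3613]
534 mid [ 0.5089 -0.0587  0.1715] ext [0.0504 0.0504 0.011 ] med [ 0.5094 -0.0578  0.1713]
526 mid [0.4991 0.085  0.1416] ext [0.0538 0.0522 0.0112] med [0.4991 0.0855 0.1413]
129 mid [ 0.5732 -0.001   0.0465] ext [0.032  0.0229 0.0211] med [ 0.5707 -0.001   0.0482]
486 mid [0.5301 0.3091 0.1551] ext [0.0573 0.0564 0.0095] med [0.5295 0.3046 0.1551]
528 mid [ 0.5109 -0.0579  0.1717] ext [0.0504 0.0523 0.0112] med [ 0.5101 -0.0577  0.1715]
526 mid [0.5003 0.0861 0.1417] ext [0.0519 0.0537 0.0114] med [0.5007 0.0857 0.1414]
129 mid [ 0.5731 -0.001   0.046 ] ext [0.0319 0.023  0.0206] med [ 0.5707 -0.001   0.0484]
10 mid [0.5293 0.3095 0.1513] ext [0.0433 0.0452 0.0022] med [0.5225 0.3244 0.1509]
```

View pics/s4.png

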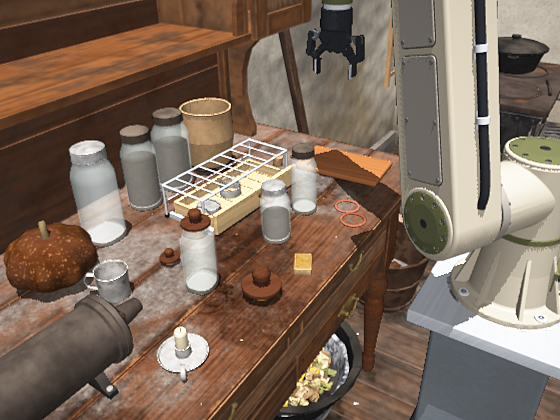

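The scene shows both jars back within 2 mm of their starting places, at (275,210) and (302,180). The tray is home, the stopper is seated at (194,215) and the arm is clear.

```bash
python3 -c "from workcell import hand_in; print(hand_in())"
```

```text
the job is handed in; nothing more can be done
None
```

Handed in at about 43.5 s: the stopper sits level in the open jar, the tray is fully home, and both closed jars stand within about 2 mm of where they started; `hand_in()` returned no verdict.

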